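# Draw the lock bar and hold the fixture flap at its balance point

## Task

The clamp flap of the checking fixture has to be held at its balance point so that a colleague can set its stay. Draw the brass lock bar straight out of its guides by the orange tab and lay it down in the white oval tray, then grip the steel grab bar, swing the blue flap gently up until the red pointer stands upright at the black line of the white mark plate, and finish while still holding the flap there, without it ever falling over backwards or slamming shut. Leave the wire basket, the steel cup and the small red bottle where they are.

Things in the scene. Friction and masses are not known exactly. Their poses are not given: they have to be found in the camera images.
- fixture: Checking fixture, fixed: aluminium base plate 210 x 200 x 12 mm (x, y, z), origin under its centre on the worktop, own x away from the robot, own y to the left, turned up to 0.3 rad. At its far edge the hinge pillars, at its near edge two dark guides. Beside the hinge at own y = -90 mm a white mark plate 50 mm wide, up to height 140 mm, with an upright black line right above the hinge.
- guide_mouth (a point): Left mouth of the guides, on the line of their openings (fixture frame x = -78, y = 76, height 54 mm). Along the fixture's y: guide (13 x 13 mm opening) at y = 56 to 76, the flap's eye (16 x 16 mm) at y = 28 to 44, second guide at y = -2 to 12 mm. The lock bar comes out only along the fixture's +y, to the left; free after 130 mm of travel.
- hinge (a point): Middle of the flap's hinge axis: in the fixture's frame at x = 70, y = 0, height 75 mm. The axis runs along the fixture's y. This point does not move with the flap.
- flap_part (a joint): Angle (rad) of the blue flap, plate 128 x 150 x 6 mm, 0.3 to 0.6 kg: 0 closed and level; grows as its near edge swings up and away, to 2.1. Centre of mass 86 mm from the hinge, right over it at 1.36: the balance point, where the red pointer on its right side stands upright at the black line. Below it falls shut, above it backwards; little hinge friction.
- grab_bar (a point): Middle of the flap's grab bar: round, 14 mm thick, along the fixture's y, 104 mm free between brackets. Flap closed: 105 mm from the hinge to the fixture's -x, 55 mm above the hinge, its axis 48 mm above the flap's face. It swings with the flap. Gripped from above, fingers closing along the fixture's x, it turns between the fingers, so the hand may point down all the way.
- lock_bar: Loose brass bar, 50 to 100 g: shaft 10 x 10 mm, 140 mm along own y; orange tab up at its +y end, 10 mm thick (x), 22 mm long (y), centre 59 mm from the shaft's middle, top 50 mm above the underside. Origin on the underside below the middle. At the start in the guides (play 1.5 mm each side, 3 mm up), axes as the fixture's, origin at fixture x = -78, y = 60, height 47.5 mm; keeps the flap shut.
- bar_mid (a point): Middle of the lock bar's shaft, on its axis (5 mm above the origin).
- oval_tray: White enamel oval tray with a blue rim, loose, 176 mm (own x) x 252 mm (own y) x 32 mm, origin at the centre of the underside; flat floor 124 x 200 mm, 2 mm thick. Its long side points roughly away from the robot. It stands to the left or to the right of the fixture, the wire basket on the other side.
- mesh_basket: Wire mesh parts basket, loose, 119 x 153 x 48 mm, origin under its centre. To be left alone.
- steel_cup: Steel cup, loose, 70 mm across and 55 mm high, origin under its centre; far right. To be left alone.
- threadlock: Small red bottle with a pale pointed cap, loose, 24 x 44 x 137 mm, origin under its centre; far left. To be left alone.
There are look-alikes about, which are no part of the job. Of the things that look like the oval_tray, the larger one is meant.

How it is judged (in metres and radians):
On the way, in this order (a step that is already met when the one before it is completed fails the run):
1. the lock bar is drawn out of its guides along their line (y of bar_mid in the frame of fixture above 0.14 m), for 0.05 s.
2. the lock bar lies in the oval tray, let go (horizontal distance between bar_mid and oval_tray below 0.065 m and height (world z) of bar_mid below 0.025 m and contact force between the fingers and lock_bar below 0.1 N and contact force between lock_bar and oval_tray above 0.1 N and linear speed of lock_bar below 0.05 m/s), for 0.2 s.
At the end, for the whole second after the job is handed in: The flap stands still within 0.07 rad of its balance point at 1.36 rad, with the fingers holding it (more than 1 N on it), and the lock bar lies in the oval tray, let go: the middle of its shaft within 65 mm of the tray's centre and below 25 mm height (all of step 2 and value of joint flap_part between 1.29 and 1.43 rad and velocity of joint flap_part between -0.05 and 0.05 rad/s and contact force between the fingers and flap_part above 1 N); the arm keeps its last pose, push and grip.
It fails at once if the flap falls over backwards (beyond 1.71 rad) (value of joint flap_part above 1.71 rad).
It fails at once if the flap is flung or slams (faster than 1.5 rad/s) (velocity of joint flap_part above 1.5 rad/s or velocity of joint flap_part below -1.5 rad/s).
It fails at once if the wire basket, the steel cup or the red bottle is moved more than 30 mm (distance of any of mesh_basket, steel_cup, threadlock from where it was at the start of the episode above 0.03 m).
It also fails if it takes over 58 s, if anything falls off the work surface, if the arm or the gripper's body presses on something with over 40 N, if the wrist force passes 120 N, or if a joint passes its speed limit or range.

## Robot

A 7-joint arm with a two-finger parallel gripper is mounted at the origin on a cart in front of the work surface, level with it; the furniture and walls round the work are solid. World frame = base frame: x ahead of the robot, y to its left, z up, the work surface at z = 0. Lengths are in m, angles in degrees, forces in N, time in s.
With the tool pointing down it reaches from about 0.425 to 0.95 m from the base axis. Payload 4.7 kg.
Tool frame: the origin (TCP) lies midway between the tips of the shut fingers; the grasp point (between the pads) lies 19 mm behind it; z points along the fingers, y is the line along which they close (so a half turn about z gives the same grasp; the last joint's range is limited). The gripper opens to 87 mm and grips with 3 to 60 N. Pads are 19 mm wide; open, the fingers measure 117 mm over their backs; the gripper's body (75 mm by 190 mm) begins 51 mm behind the grasp point.
Start: joints at [66.24, 26.849, -2.785, 87.806, 1.381, 65.374, -4.715], TCP at [0.254, -0.625, 0.223] pointing down, gripper open.
Joint ranges: [-148.3, 148.3], [-19.14, 114.17], [-79.39, 73.82], [5.75, 140.21], [-59.74, 239.74], [12.07, 113.84], [-152.46, 152.46]. Speed limits (degrees/s): [147.25, 147.25, 180, 180, 180, 180, 180].

## Interface

Orientations are given as a 3x3 rotation matrix whose columns are the frame's x, y, z axes.
In Python, from station import bot, hand, status, get_image, calibration gives the robot as it stands. The module is installed in compiled form; this text tells all that it offers. Calls block until the motion is done:
- bot.goto(position, orientation): joint-space move of the TCP to a pose.
- bot.move_l(position, frame=None, velocity=0.15, contact_N=None): straight line of the TCP; frame=None keeps the orientation; velocity is the mean speed in m/s. With contact_N (N) it stops when the force on the tool has changed by that much, and returns True; else False.
- bot.movej(angles): joint-space move.
- hand.let_go() and hand.close_gripper(f_grip=None): open the fingers fully, or close them until they stop; f_grip is the grip in N (None keeps the last).
- bot.pause(seconds).
- bot.solve_ik(position, orientation): joint angles nearest the present ones, or None.
- status.state(): the state.
- get_image(name): name is "side" or "top"; returns (picture, depth): 400x640x3 uint8, red, green, blue; 400x640 float32, m along the optical axis (not along the pixel's ray), 0 where there is no reading.
- calibration(name): a dict with "vfov" (degrees; the focal length in pixels is half the picture's height over the tangent of half this angle, whatever the lens; pixels are square), "cx", "cy" (the principal point, pixels), "dist_coeffs" ([k1, k2, p1, p2, k3] as OpenCV has them; the pictures are not rectified), "world_from_camera" (4x4, takes a point from camera to world coordinates). Camera axes: x right, y down, z forward; pixel columns grow to the right and rows downward; lengths in m; the calibration is good to about 2 mm. A picture is of the moment at which its call begins. calibration takes no time and is no camera call.
A pose or a line that the arm cannot do raises bot.PlanningError and nothing moves.
- bot.sign_off(): hands the job in; it is judged then, once.
The state is a dict: "t": time; "joint_positions": joint angles; "dq": joint speeds; "joint_torque": joint torques, N m; "ee_pos": TCP position; "orientation": TCP orientation; "ft_force": force on the tool from outside, world axes, zero at the start; "moment": the same for the moment, N m; "opening": opening from 0.0 (shut) to 1.0 (fully open); "grip_force": force on a finger pad.
Only numpy, scipy, OpenCV 4.12 (cv2) and the standard library are available. Lean on these libraries where they do the work, as an engineer would, in place of code of your own. Each camera call takes 0.05 s, during which the arm holds its last target. There are 200 camera calls.

## Working session

There is one attempt and no reset: what is moved stays moved. The work goes in short steps, each a Python script; the robot and the scene stay as the last script left them, time stands still between calls to the robot, and variables do not carry over. Pictures are saved under pics/ and viewed, at most 10 in all, crops included, and the job is handed in when it is done.

```bash
mkdir -p pics; cat > h.py <<'E'
import numpy as np, cv2
from station import bot, hand, status, get_image, calibration
def cam(n):
    c=calibration(n); f=200/np.tan(np.radians(c['vfov'])/2)
    return np.array([[f,0,c['cx']],[0,f,c['cy']],[0,0,1]]),np.array(c['dist_coeffs'],float),np.array(c['world_from_camera'])
def ray(n,uv):
    K,d,T=cam(n); p=cv2.undistortPoints(np.array(uv,float).reshape(-1,1,2),K,d)[:,0]
    r=np.c_[p,np.ones(len(p))]@T[:3,:3].T
    return T[:3,3],r      # r scaled: depth 1
def on_plane(n,uv,z):
    o,r=ray(n,uv); return o+r*((z-o[2])/r[:,2])[:,None]
def at_depth(n,uv,d):
    o,r=ray(n,uv); return o+r*np.asarray(d,float).reshape(-1,1)
def cross(uv1,uv2):
    o1,r1=ray('side',uv1);o2,r2=ray('top',uv2);r1=r1[0];r2=r2[0]
    s=np.linalg.lstsq(np.c_[r1,-r2],o2-o1,rcond=None)[0]
    a=o1+s[0]*r1;b=o2+s[1]*r2
    return (a+b)/2,np.linalg.norm(a-b)
def proj(n,P):
    K,d,T=cam(n); W=np.linalg.inv(T)
    return cv2.projectPoints(np.array(P,float).reshape(-1,3),cv2.Rodrigues(W[:3,:3])[0],W[:3,3],K,d)[0][:,0]
def save(n,f):
    im,d=get_image(n); cv2.imwrite('pics/'+f,im[:,:,::-1]); return im,d
E
python3 - <<'E'
from h import *
for n in('side','top'):
    im,d=save(n,n+'0.png'); np.savez('pics/'+n+'0',im=im,d=d)
    print(n,np.round(cam(n)[2],3).tolist(),(d>0).mean(),cam(n)[1])
print(status.state())
E
```

```text
side [[-0.843, -0.255, 0.473, -0.167], [-0.537, 0.386, -0.75, 1.154], [0.009, -0.887, -0.462, 0.795], [0.0, 0.0, 0.0, 1.0]] 0.90825 [-0.13208196  0.          0.          0.          0.        ]
top [[-0.025, -0.986, 0.167, 0.319], [-1.0, 0.022, -0.018, 0.025], [0.014, -0.167, -0.986, 1.451], [0.0, 0.0, 0.0, 1.0]] 0.99584765625 [0.04287348 0.         0.         0.         0.        ]
{'t': 0.1, 'joint_positions': array([66.23835951, 26.89036383, -2.78562706, 87.8648265 ,  1.38220336,
       65.37546568, -4.71418552]), 'dq': array([ 0.03063295, -0.05668884,  0.08171626, -0.10892438,  0.011584  ,
       -0.10321675, -0.02496714]), 'joint_torque': array([ 5.83943784e-04, -5.09169281e+01, -8.11413699e-02, -2.36829615e+01,
       -6.14465447e-02,  3.44522868e-02,  3.54945803e-05]), 'ee_pos': array([ 0.25383765, -0.62488854,  0.22164694]), 'orientation': array([[ 9.26460118e-01,  3.76392291e-01, -7.01436560e-04],
       [ 3.76392938e-01, -9.26458838e-01,  1.54171668e-03],
       [-6.95618277e-05, -1.69235478e-03, -9.99998566e-01]]), 'ft_force': array([ 0.16839845,  0.21590397, -0.3488989 ]), 'moment': array([-0.04784124,  0.01581644,  0.0114614 ]), 'grip_force': 0.0, 'opening': 0.9964819001827854}
```

View pics/side0.png

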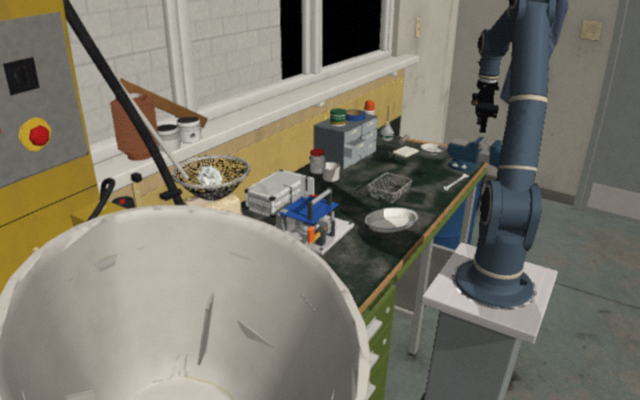

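View pics/top0.png

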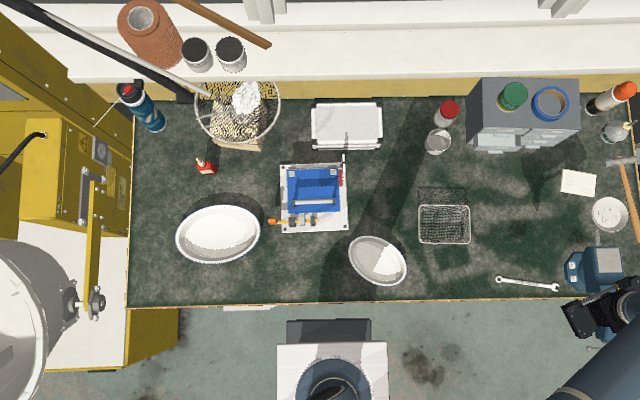

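The side view shows the fixture at about (310,215), the basket at (390,187) and the small oval dish at (390,220). A bucket hides the left part. The top view shows the fixture at (315,198), with the orange tab at (275,221). The large oval tray is at (218,234), the smaller look-alike at (378,262), the basket at (444,223), the cup at (438,142) and the red bottle at (205,165).

```bash
python3 - <<'E'
from h import *
a=np.load('pics/side0.npz')['im'];b=np.load('pics/top0.npz')['im']
A=cv2.resize(a[180:260,250:360],None,fx=5,fy=5,interpolation=cv2.INTER_CUBIC)
B=cv2.resize(b[145:245,260:365],None,fx=5.5,fy=5.5,interpolation=cv2.INTER_CUBIC)
C=np.zeros((max(A.shape[0],B.shape[0])+0,A.shape[1]+B.shape[1],3),np.uint8);C[:A.shape[0],:A.shape[1]]=A;C[:B.shape[0],A.shape[1]:]=B
print(C.shape); C=cv2.resize(C,(800,int(C.shape[0]*800/C.shape[1])));cv2.imwrite('pics/crop0.png',C[:,:,::-1])
E
```

```text
(550, 1128, 3)
```

View pics/crop0.png

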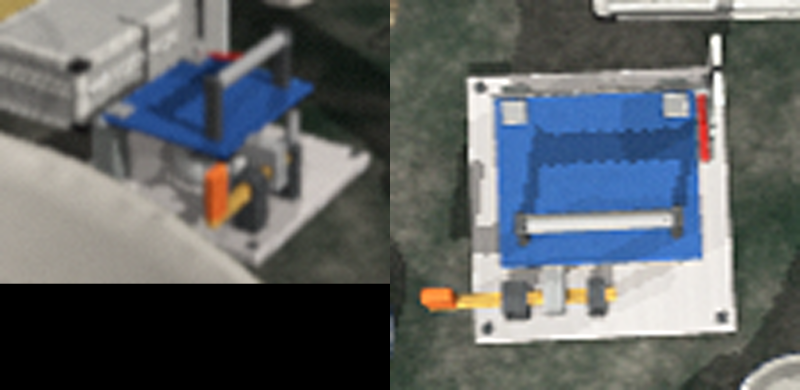

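The crops show the orange tab at top (272,221) and side (311,235). The grab bar runs from about (295,203) to (334,201) in the top view. The shaft passes through both guides and the eye, and the red pointer lies along the right side of the flap.

```bash
cat > m.py <<'E'
from h import *
def blob(im,lo,hi,box):
    h=cv2.cvtColor(im,cv2.COLOR_RGB2HSV);m=cv2.inRange(h,lo,hi);k=np.zeros_like(m);x0,y0,x1,y1=box;k[y0:y1,x0:x1]=m[y0:y1,x0:x1]
    n,l,s,c=cv2.connectedComponentsWithStats(k);i=1+s[1:,4].argmax();return l==i,c[i],s[i]
E
python3 - <<'E'
from m import *
S=np.load('pics/side0.npz');T=np.load('pics/top0.npz');a,da,b,db=S['im'],S['d'],T['im'],T['d']
np.set_printoptions(precision=4,suppress=True)
ms,cs,ss=blob(a,(3,150,120),(14,255,255),(290,210,330,260));mt,ct,st=blob(b,(3,150,120),(14,255,255),(258,205,290,235))
print('tab',cs,ss,ct,st)
for n,m,d in(('side',ms,da),('top',mt,db)):
    v,u=np.nonzero(m);P=at_depth(n,np.c_[u,v],d[m]);print(n,np.median(P,0),P.min(0),P.max(0))
print('tab top plane',on_plane('top',[ct],.0975))
# blue flap
mb,cb,sb=blob(b,(105,140,60),(120,255,255),(270,150,360,225))
v,u=np.nonzero(mb);P=at_depth('top',np.c_[u,v],db[mb]);zz=P[:,2];print('blue z',np.percentile(zz,[10,50,90]))
def rect(n,m,z):
    c=max(cv2.findContours(m.astype(np.uint8),0,2,)[0],key=cv2.contourArea)[:,0]
    q=on_plane(n,cv2.convexHull(c.astype(np.float32))[:,0],z)[:,:2].astype(np.float32);return cv2.minAreaRect(q),q
print('blue rect',rect('top',mb,.082)[0])
# depth segmentation of base plate, bar
vv,uu=np.mgrid[0:400,0:640];W=at_depth('top',np.c_[uu.ravel(),vv.ravel()],db.ravel()).reshape(400,640,3)
box=np.zeros((400,640),bool);box[150:245,255:360]=1
mm=box&(W[...,2]>.006)&(W[...,2]<.2)
print('worktop z',np.median(W[230:240,140:165,2]))
base=box&(b.min(2)>150)&(abs(W[...,2]-.012)<.01);print('base',rect('top',base,.012)[0])
bar=box&(W[...,2]>.118)&(W[...,2]<.145);bar[:,338:]=0;bar[:190]=0
Q=W[bar];print('bar',len(Q),Q.mean(0),Q.min(0),Q.max(0),np.median(Q[:,2]))
v,u=np.nonzero(bar);print('bar px',u.min(),u.max(),v.min(),v.max(),cv2.minAreaRect(on_plane('top',np.c_[u,v],.135)[:,:2].astype(np.float32)))
# trays
for nm,bx in(('big',(165,190,268,275)),('small',(335,225,415,295))):
    k=np.zeros((400,640),bool);k[bx[1]:bx[3],bx[0]:bx[2]]=1
    k&=(b.min(2)>110)&(W[...,2]>-.01);n,l,s,c=cv2.connectedComponentsWithStats(k.astype(np.uint8));i=1+s[1:,4].argmax();k=l==i
    cc=max(cv2.findContours(k.astype(np.uint8),0,2)[0],key=cv2.contourArea)[:,0]
    q=on_plane('top',cc,.03)[:,:2].astype(np.float32);print(nm,cv2.fitEllipse(q),'floor z',np.median(W[int(c[i][1])-3:int(c[i][1])+3,int(c[i][0])-3:int(c[i][0])+3,2]),'rim z',np.percentile(W[k][:,2],98))
for nm,(u,v) in dict(cup=(438,142),bottle=(205,165),basket=(444,223)).items():print(nm,W[v,u])
E
```

```text
tab [310.5889 234.0667] [308 226   7  17  90] [271.8537 221.0244] [268 219   9   5  41]
side [0.4945 0.1693 0.078 ] [0.4913 0.1045 0.0334] [0.5346 0.1795 0.0996]
top [0.4959 0.161  0.0936] [0.4921 0.1509 0.0591] [0.5029 0.1717 0.1038]
tab top plane [[0.4953 0.1605 0.0975]]
blue z [0.078  0.082  0.0855]
blue rect ((0.5840960741043091, 0.04340898245573044), (0.1258176863193512, 0.14655056595802307), 1.3299624919891357)
worktop z -0.00013022062420853242
base ((0.5600911378860474, 0.04280757158994675), (0.1741141527891159, 0.20094004273414612), 1.2690857648849487)
bar 223 [0.5427 0.0442 0.1353] [ 0.5342 -0.0154  0.1259] [0.5522 0.1036 0.1436] 0.13563131444445675
bar px 291 334 198 205 ((0.542245626449585, 0.044092126190662384), (0.01696110889315605, 0.11917059123516083), 0.2561620771884918)
big ((0.4705130159854889, 0.3269859850406647), (0.16981567442417145, 0.24854421615600586), 8.297114372253418) floor z 0.002612966894662838 rim z 0.03453129504383435
small ((0.3796682059764862, -0.14101213216781616), (0.1268339455127716, 0.18855759501457214), 143.12936401367188) floor z 0.0021283322053522458 rim z 0.026777828495730877
cup [ 0.7429 -0.3472  0.0051]
bottle [0.6642 0.353  0.0865]
basket [ 0.4906 -0.3521 -0.0044]
```

```bash
cat >> h.py <<'E'
O=np.array([.5765,.0436]);YAW=np.radians(1.2)
def fx(x,y,z,yaw=None):
    c,s=np.cos(YAW),np.sin(YAW); return np.array([O[0]+c*x-s*y,O[1]+s*x+c*y,z])
def Rd(yaw,sgn):
    y=sgn*np.array([np.cos(yaw),np.sin(yaw),0]);z=np.array([0,0,-1.]);return np.c_[np.cross(y,z),y,z]
def st(*k):
    s=status.state();print('t%.2f'%s['t'],'ee',np.round(s['ee_pos'],4),'F',np.round(s['ft_force'],1),'op %.3f grip %.1f'%(s['opening'],s['grip_force']),*k);return s
E
python3 - <<'E'
from h import *
for g in(1,-1):
    for p in(fx(-78,.119,.2) if 0 else fx(-.078,.119,.066),fx(.032,0,.17)):print(g,bot.solve_ik(p,Rd(YAW,g)))
E
```

```text
1 [ 16.72493145  34.11073148 -51.75826626 114.75884916  35.98898048
  48.55043593 -54.16355077]
1 [ 20.23703695  28.74538739 -39.03715472  98.68422778  20.49569088
  59.89101299 -24.59370441]
-1 [ 25.83438031  43.21205967 -67.63284235 114.35347314  48.68669153
  57.45830948 115.01685977]
-1 [ 36.16792069  40.70784719 -67.50017072  97.8527311   40.0496801
  69.46286568 139.59084344]
```

```bash
python3 - <<'E'
from h import *
R=Rd(YAW,1)
bot.goto(fx(-.078,.119,.20),R); st()
print(bot.move_l(fx(-.078,.119,.066),R,velocity=.12,contact_N=6)); st()
hand.close_gripper(f_grip=25); s=st()
save('top','top1.png')
b,_=save('side','side1.png');t=cv2.imread('pics/top1.png')[:,:,::-1]
A=cv2.resize(b[170:270,250:370],(400,333));B=cv2.resize(t[145:245,240:360],(400,333))
cv2.imwrite('pics/c1.png',np.hstack([A,B])[:,:,::-1])
E
```

```text
t2.99 ee [0.4965 0.16   0.1998] F [-0.   1.   0.4] op 1.002 grip 0.0
False
t4.26 ee [0.4965 0.1613 0.0667] F [-0.1  0.1  0.4] op 1.000 grip 0.0
t5.47 ee [0.4964 0.1609 0.0661] F [ 0.5  0.2 -0.7] op 0.115 grip 25.0
```

View pics/c1.png

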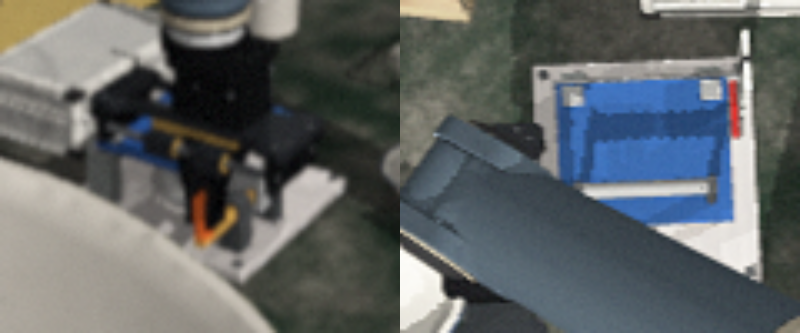

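The fingers hold the orange tab (side crop ~(205,215)) and the 10 mm opening matches its thickness. I draw the bar out next.

```bash
python3 - <<'E'
from h import *
R=Rd(YAW,1); p0=status.state()['ee_pos']; v=fx(0,1,0)-fx(0,0,0)
for d in(.03,.075,.15):
    c=bot.move_l(p0+v*d+[0,0,.0008],R,velocity=.08,contact_N=12); s=st(c)
    if c:break
save('side','side2.png')
b,_=get_image('side');t,_=get_image('top')
A=cv2.resize(b[150:300,220:400],(400,333));B=cv2.resize(t[145:265,180:324],(400,333))
cv2.imwrite('pics/c2.png',np.hstack([A,B])[:,:,::-1])
E
```

```text
t6.10 ee [0.4955 0.1918 0.0669] F [ 1.2  0.9 -1.2] op 0.110 grip 25.0 False
t6.82 ee [0.4946 0.2364 0.0668] F [ 0.1  0.6 -2.8] op 0.113 grip 25.0 False
t7.91 ee [0.4934 0.3102 0.0667] F [ 0.1 -0.6 -0.8] op 0.109 grip 25.0 False
```

View pics/c2.png

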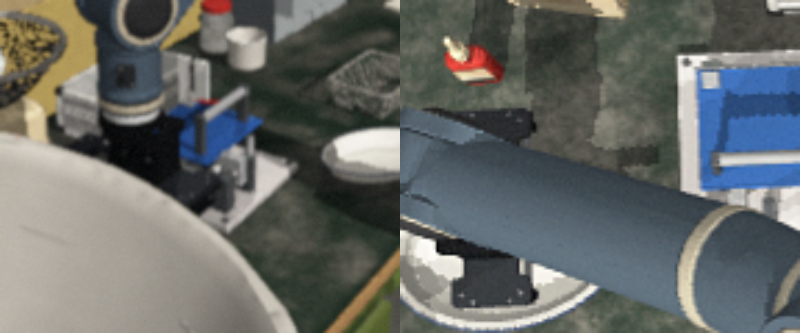

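Both crops show the guides empty of brass, with the arm now hanging over the tray. The opening still reads 10 mm, so the bar is held. I lay it down next.

```bash
python3 - <<'E'
from h import *
y=np.radians(8);R=Rd(y,1);p=np.array([.4705,.327,0])+.039*np.array([-np.sin(y),np.cos(y),0])
bot.move_l(p+[0,0,.075],R,velocity=.1); st()
c=bot.move_l(p+[0,0,.028],R,velocity=.08,contact_N=4); st(c)
if not c: c=bot.move_l(p+[0,0,.0185],R,velocity=.02,contact_N=3); st(c)
hand.let_go(); st()
bot.move_l(p+[0,0,.15],R,velocity=.15)
Rb=Rd(YAW,1);bot.goto(fx(-.035,0,.20),Rb); st()
t,d=get_image('top');np.savez('pics/top3',im=t,d=d)
b,_=get_image('side')
A=cv2.resize(b[150:300,220:400],(400,333));B=cv2.resize(t[145:285,162:330],(400,333))
cv2.imwrite('pics/c3.png',np.hstack([A,B])[:,:,::-1])
E
```

```text
t8.83 ee [0.4653 0.3652 0.0748] F [-0.4 -0.8 -0.9] op 0.115 grip 25.0
t9.57 ee [0.465 0.366 0.028] F [-0.4  1.2 -0.9] op 0.110 grip 25.0 False
t9.94 ee [0.4655 0.3659 0.0223] F [-0.7 -0.6  4.5] op 0.110 grip 25.0 True
t11.34 ee [0.4649 0.3652 0.0214] F [-0.5 -0.1  0.5] op 1.005 grip 0.0
t13.62 ee [0.5412 0.0445 0.1999] F [ 0.3  0.2 -0. ] op 0.999 grip 0.0
```

View pics/c3.png

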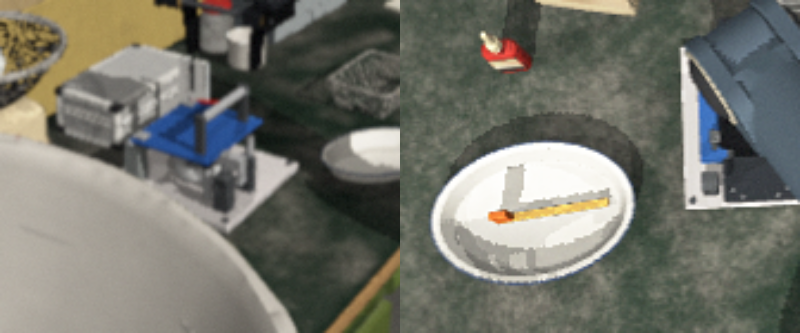

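The lock bar lies flat in the big tray (top crop (550,210), tray centre (532,212)), the bottle is untouched and the fingers stand above the grab bar. I grip the bar and start the swing.

```bash
python3 - <<'E'
from h import *
R=Rd(YAW,1)
c=bot.move_l(fx(-.035,0,.112),R,velocity=.1,contact_N=6);st(c)
assert not c
hand.close_gripper(f_grip=20);s=st()
p=s['ee_pos'];np.save('p0',p)
r=np.hypot(105,55)/1e3;a0=np.arctan2(55,-105);e=fx(1,0,0)-fx(0,0,0)
H=p+e*.105-[0,0,.055]
def at(th):return H+e*r*np.cos(a0-th)+np.array([0,0,r*np.sin(a0-th)])
for th in(.05,.12,.2,.3,.4):
    c=bot.move_l(at(th),R,velocity=.03,contact_N=18);s=st(th,c)
    if c:break
E
```

```text
t14.75 ee [0.542  0.0431 0.1126] F [ 0.7 -0.4  0.4] op 1.003 grip 0.0 False
t15.93 ee [0.544  0.0429 0.1122] F [ 6.4  1.2 -4.9] op 0.152 grip 20.0
t16.33 ee [0.5464 0.0429 0.1169] F [ 1.2  1.1 -5.4] op 0.153 grip 20.0 0.05 False
t16.76 ee [0.5509 0.043  0.1245] F [-0.8  0.1 -4.1] op 0.152 grip 20.0 0.12 False
t17.23 ee [0.5562 0.0431 0.1322] F [-4.9 -0.4 -0.7] op 0.150 grip 20.0 0.2 False
t17.77 ee [0.5636 0.0433 0.1411] F [-7.   0.2  2.4] op 0.153 grip 20.0 0.3 False
t18.31 ee [0.5718 0.0435 0.1495] F [-9.9 -0.9  5.1] op 0.153 grip 20.0 0.4 False
```

```bash
cat > sw.py <<'E'
from h import *
R=Rd(YAW,1);r=np.hypot(105,55)/1e3;a0=np.arctan2(55,-105);e=fx(1,0,0)-fx(0,0,0);p=np.load('p0.npy')
H=p+e*.105-[0,0,.055]
def rad(th):return e*np.cos(a0-th)+np.array([0,0,np.sin(a0-th)])
def sweep(ths,v=.03,off=0.):
    for th in ths:
        s=status.state();Fr=s['ft_force']@rad(th);off=float(np.clip(off+.0002*Fr,-.008,.008))
        c=bot.move_l(H+(r+off)*rad(th),R,velocity=v,contact_N=18);s=status.state();q=s['ee_pos']-H
        print('%.2f t%.2f'%(th,s['t']),c,'Fr %.1f Ft %.1f'%(s['ft_force']@rad(th),s['ft_force']@np.cross(rad(th),[-e[1],e[0],0])),'off %.4f'%off,'r %.4f th_m %.3f'%(np.hypot(q@e,q[2]),a0-np.arctan2(q[2],q@e)),np.round(s['moment'],2),'op %.3f'%s['opening'])
        if c:break
    np.save('off',off);return off
E
python3 - <<'E'
from sw import *
sweep([.42,.5,.6,.7,.8,.9])
t,_=get_image('top');b,_=get_image('side')
A=cv2.resize(b[150:300,220:400],(400,333));B=cv2.resize(t[125:245,250:394],(400,333))
cv2.imwrite('pics/c4.png',np.hstack([A,B])[:,:,::-1])
E
```

```text
0.42 t18.57 False Fr 0.6 Ft 2.3 off 0.0020 r 0.1206 th_m 0.424 [0.1  0.67 0.01] op 0.153
0.50 t19.04 False Fr 3.8 Ft 2.6 off 0.0021 r 0.1212 th_m 0.504 [ 0.02  1.25 -0.04] op 0.151
0.60 t19.59 False Fr 5.4 Ft 3.9 off 0.0028 r 0.1219 th_m 0.603 [-0.12  1.3   0.01] op 0.153
0.70 t20.15 False Fr 6.0 Ft 3.0 off 0.0038 r 0.1227 th_m 0.703 [-0.08  1.13 -0.06] op 0.153
0.80 t20.71 False Fr 3.0 Ft 3.6 off 0.0049 r 0.1236 th_m 0.801 [ 0.1   0.86 -0.  ] op 0.152
0.90 t21.27 False Fr 5.6 Ft 2.2 off 0.0055 r 0.1243 th_m 0.904 [ 0.06  0.79 -0.02] op 0.153
```

View pics/c4.png

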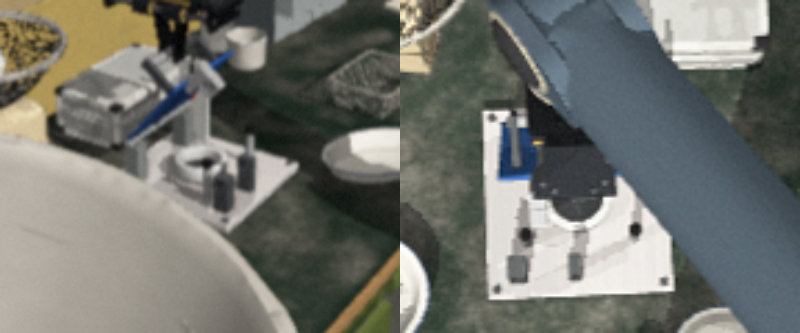

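The flap is following, about half up: in the side crop the blue plate is edge-on at (165,110) and the red pointer at (193,95). I carry on and measure the angle from the blue plate's depth.

```bash
cat > ang.py <<'E'
from m import *
def ang(n,box):
    im,d=get_image(n);m,c,s=blob(im,(105,120,40),(122,255,255),box);v,u=np.nonzero(m&(d>0));P=at_depth(n,np.c_[u,v],d[v,u])
    a=fx(1,0,0)-fx(0,0,0);X=(P-fx(.07,0,.075))@a;Y=(P-fx(0,0,0))@(fx(0,1,0)-fx(0,0,0));Z=P[:,2]-.075
    k=(abs(X)<.15)&(abs(Y)<.09)&(abs(Z)<.16);X,Y,Z=X[k],Y[k],Z[k]
    for _ in range(5):
        f=np.polynomial.polynomial.polyfit(Z,X,1);e=abs(X-f[0]-f[1]*Z);k=e<max(2.5*np.median(e),.002);X,Y,Z=X[k],Y[k],Z[k]
    print(n,len(X),'angle %.3f'%(np.pi/2+np.arctan(f[1])),'x at hinge %.4f'%f[0],'Z',Z.min().round(3),Z.max().round(3),'res',e.mean().round(4))
    return im
E
python3 - <<'E'
from sw import *
from ang import *
sweep([1.0,1.1,1.18,1.25],off=float(np.load('off.npy')));bot.pause(.3);st()
im=ang('side',(240,140,380,260));t=ang('top',(260,120,360,220))
A=cv2.resize(im[150:270,250:394],(400,333));B=cv2.resize(t[125:245,250:394],(400,333))
cv2.imwrite('pics/c5.png',np.hstack([A,B])[:,:,::-1])
E
```

```text
1.00 t21.94 False Fr 1.2 Ft 2.9 off 0.0065 r 0.1247 th_m 1.002 [ 0.26  0.62 -0.03] op 0.157
1.10 t22.51 False Fr 2.5 Ft 1.7 off 0.0067 r 0.1254 th_m 1.104 [0.27 0.42 0.02] op 0.150
1.18 t22.99 False Fr 2.4 Ft 1.2 off 0.0071 r 0.1258 th_m 1.184 [ 0.16  0.36 -0.  ] op 0.154
1.25 t23.43 False Fr 0.7 Ft 1.9 off 0.0076 r 0.1259 th_m 1.252 [ 0.27  0.42 -0.02] op 0.151
t23.73 ee [0.6692 0.0454 0.1815] F [-2.2  0.9  0.4] op 0.152 grip 20.0
side 469 angle 1.260 x at hinge 0.0041 Z 0.011 0.126 res 0.0008
top 36 angle 1.243 x at hinge 0.0105 Z 0.022 0.128 res 0.0009
```

View pics/c5.png

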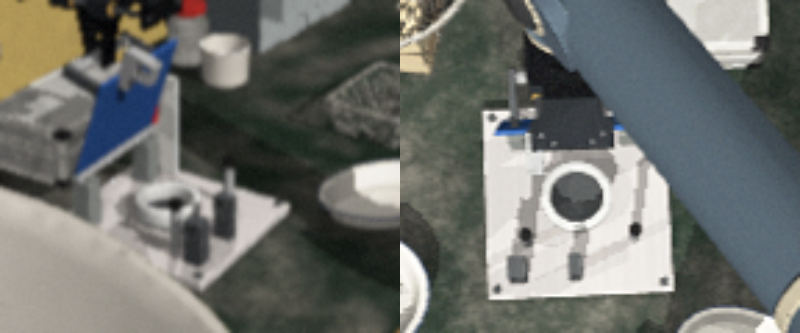

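The side crop shows the flap nearly upright, with its blue underside around (125,110). Depth gives 1.26 rad, against 1.252 from the arm. I move to 1.36, check and hand in.

```bash
python3 - <<'E'
from sw import *
from ang import *
sweep([1.30,1.355],v=.02,off=float(np.load('off.npy')));bot.pause(.5);st()
im=ang('side',(240,140,380,260));ang('side',(240,140,380,260));t=ang('top',(260,120,360,220))
mt,ct,s=blob(t,(3,150,120),(16,255,255),(165,190,268,275));print('tab',on_plane('top',[ct],.05))
A=cv2.resize(im[150:270,250:394],(400,333));B=cv2.resize(t[125:265,162:330],(400,333))
cv2.imwrite('pics/c6.png',np.hstack([A,B])[:,:,::-1])
E
```

```text
1.30 t24.30 False Fr 1.1 Ft 0.7 off 0.0076 r 0.1262 th_m 1.302 [ 0.17  0.38 -0.01] op 0.152
1.35 t24.80 False Fr -0.0 Ft 1.9 off 0.0078 r 0.1265 th_m 1.357 [ 0.08  0.31 -0.02] op 0.151
t25.30 ee [0.6824 0.0457 0.1792] F [-1.1  0.6  2.1] op 0.152 grip 20.0
side 549 angle 1.375 x at hinge 0.0038 Z 0.011 0.129 res 0.0008
side 560 angle 1.375 x at hinge 0.0040 Z 0.01 0.13 res 0.0008
top 25 angle 1.399 x at hinge 0.0015 Z 0.039 0.13 res 0.0007
tab [[0.463156  0.3628045 0.05     ]]
```

View pics/c6.png

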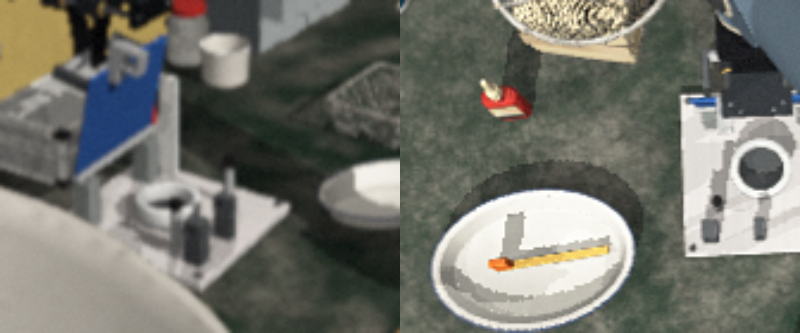

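The side crop shows the flap close to upright, with the red pointer at (155,110) by the mark plate. The bar lies in the tray and the bottle is in place. The estimates are 1.357 (arm) and 1.375 (side depth), so I trim back by 0.01 rad and hand in.

```bash
python3 - <<'E'
from sw import *
from ang import *
sweep([1.343],v=.01,off=float(np.load('off.npy')));bot.pause(.6);st();ang('side',(240,140,380,260))
print(bot.sign_off())
E
```

```text
1.34 t25.75 False Fr 1.0 Ft 1.1 off 0.0080 r 0.1265 th_m 1.343 [0.05 0.17 0.01] op 0.150
t26.35 ee [0.6809 0.0457 0.1796] F [-0.2 -0.4  1.4] op 0.153 grip 20.0
side 561 angle 1.357 x at hinge 0.0042 Z 0.009 0.129 res 0.0009
the job is handed in; nothing more can be done
None
```

I handed the job in at about 26 s with the lock bar laid in the large oval tray and the flap held by its grab bar at about 1.36 rad (1.357 from side-camera depth, 1.343 from arm position); the sign-off call returned no verdict.

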